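Bundle channel offcuts, nested alternately, in the cradle

ROBOT

A 7-joint arm with a two-finger parallel gripper is mounted at the origin on the work surface. World frame = base frame: x ahead of the robot, y to its left, z up, the work surface at z = 0. Lengths are in m, angles in rad, forces in N, time in s.
With the tool pointing down it reaches from about 0.425 to 0.825 m from the base axis. Payload 3.6 kg.
Tool frame: the origin (TCP) lies at the very end of the fingers, on their centre line; the grasp point (between the pads) lies 19 mm behind it (env.grip_point_offset is the distance from the TCP to the grasp point, in m); z points along the fingers, x is the direction in which the jaws open and shut, and the axes are right-handed (so a half turn about z gives the same grasp; the last joint's range is limited). The gripper opens to 85 mm and grips with 20 to 120 N. Pads are 22 mm wide; open, the fingers measure 114 mm over their backs; the gripper's body (76 mm by 85 mm) begins 54 mm behind the grasp point. The pads swing forward as they close: fully open they stand 13 mm farther back than shut.
Start: joints at [-1.361, 0.615, -0.013, 1.423, 0.008, 1.103, -0.04], TCP at [0.152, 0.632, 0.231] pointing down, gripper open.
Joint ranges: [-3.12, 3.12], [-0.3, 2.06], [-1.34, 1.32], [0.26, 2.42], [-1.36, 4.5], [0.01, 1.98], [-2.84, 2.84]. Speed limits (rad/s): [2.79, 2.79, 3.14, 3.14, 3.14, 3.14, 3.14].

INTERFACE

Orientations are given as a unit quaternion [w, x, y, z].
In Python, from station import env gives the robot as it stands.
- The arm moves only by the tool drive_tool, never from a script. Its argument "commands" is a list of rows, each a list of 7 numbers: the closure, from -1 (fully open) to 1 (shut), so that 0 is half open, then the shift along the tool's x, y, z in mm, then the turn, a rotation vector about the tool's x, y, z in rad. A call has 1 to 8 rows; each row shifts and turns the commanded pose from where the row before left it, along the tool's axes as they then stand; what a row does not reach is not made up. A row lasts 1/12 s, in which the tool goes at most 41.7 mm and 7.16 degrees, less where a joint would pass 70% of its speed; a pose out of reach is approached as far as the arm can. A call with a gripper value outside its range is refused whole. The fingers move at their own pace and stop on an object; "force" is the grip in N (left out, the last holds). Time passes only in rows, so rows that do not move let the fingers close. It gives the time, the measured TCP pose, the force and the opening at its end, in the units of the state.
- env.observe(): the state, without advancing time (a new reading comes with each control period).
- env.snapshot(name): name is "side" or "top" or "wrist"; returns the picture (420x560x3 uint8, red, green, blue); there is no depth.
- env.calibration(name): a dict with "K" (3x3 intrinsics, pixels), "pose" (4x4, takes a point from camera to world coordinates). Camera axes: x right, y up, looking along -z (the intrinsics and any distortion apply to the point x, -y, -z); pixel columns grow to the right and rows downward; lengths in m; the calibration is good to about 2 mm. A picture is of the moment at which its call begins: read the wrist's pose just before it. calibration takes no time and is no camera call; for the wrist camera it gives the pose at the moment of the call.
- env.hand_in(): hands the job in, once; it reports no verdict.
The state is a dict: "t": time; "joint_positions": joint angles; "joint_vel": joint speeds; "effort": joint torques, N m; "eef_pos": TCP position; "orientation": TCP orientation; "wrist_force": force on the tool from outside, world axes, zero at the start; "ft_torque": the same for the moment, N m; "opening": finger opening in m.
Only numpy, scipy, OpenCV 4.12 (cv2) and the standard library are available. Lean on these libraries where they do the work, as an engineer would, in place of code of your own. Each camera call takes 0.05 s, during which the arm holds its last target.

TASK

Bundle the three aluminium channel offcuts in the timber cradle, nested so that they take little room. Lay the offcut that lies open side up on the bench into the cradle beside the one already there, open side up and pushed snug against it; then tip the one standing on its side over so that its opening faces down, and lower it gently, without dropping it, astride the joint between the two, its legs right down inside them, centred on the joint and all three ends level to about a centimetre. Leave everything else on the bench where it is.

Things in the scene. Friction and masses are not known exactly. Their poses are not given: they have to be found in the camera images.
- cradle: timber bundling cradle fixed to the bench: plywood base 200 (x) x 230 (y) x 9 mm, two bearers along its y (34 mm wide, at x = -65 and +65, tops at z = 39 mm), each with an 18 mm thick stake at its -y end: inner face at y = -97, top at z = 84 mm. The +y end is open. Origin: centre of the base's underside. Channels lie across the bearers, along its x axis
- channel_in: aluminium U-channel offcut, 200 mm long (x), 60 wide (y), 30 deep, walls 4 mm (52 between the legs), 0.24 kg. Origin: centre of the web's outer face; z points out of the open side, leg tips at z = 30. It lies in the cradle open side up, along the cradle's x, within 3 mm of the stakes (centre near y = -65 in the cradle); its +y side faces the free part of the bearers
- channel_up: second offcut of the same channel, same size, weight and axes. It lies loose on the bench, open side up (z axis up, origin on the bench)
- channel_side: third, identical offcut (same axes). It stands on its side on the bench, resting on one leg, web upright and 60 mm high, z axis level, origin 30 mm above the bench. Pushed near its top edge, on the web's outer face, towards the open side, it tips over the lower leg's tip and falls open side down (z axis down, 30 mm high, 60 wide), its middle then some 60 mm farther on in the push direction
- resin: bystander: white resin bottle with a red cap, 72 mm across, 190 mm tall; origin at its underside
- spray: bystander: blue can with a metal top, 66 mm across, 180 mm tall; origin at its underside
- vase: bystander: clear glass vase, 130 mm across, 170 mm tall; origin at its underside
- tape: bystander: roll of yellow tape lying flat, 96 mm across, 25 mm tall; origin at its underside
- brush: bystander: paint brush lying on the bench, 200 mm long; origin under its middle
- screwpot: bystander: orange pot, 64 mm across, 45 mm tall; origin at its underside
- carton: bystander: small cardboard box, 110 x 80 x 60 mm; origin at its underside
Not all that is in view belongs to the job. What is shaped like the channel_in but pink is not meant. What is shaped like the channel_side but purple is not meant.

How it is judged:
At the end, for the whole second after the job is handed in: First channel still on the bearers by the stakes (gap under 23 mm). Second beside it on the bearers, open side up, gap under 8 mm. Third open side down astride the joint, centred within 12 mm, legs down on both webs (3 mm). Ends within 15 mm of the first's, parallel within 0.07 rad; all at rest (angle between each of channel_in, channel_up's own z axis and vertical below 0.06 rad and angle between channel_side's own z axis and vertical above 3.06 rad and y of channel_in in the frame of cradle between -0.076 and -0.044 m and x of channel_in in the frame of cradle between -0.03 and 0.03 m and z of channel_in in the frame of cradle between 0.036 and 0.042 m and x of channel_up in the frame of channel_in between -0.015 and 0.015 m and y of channel_up in the frame of channel_in between 0.057 and 0.068 m and z of channel_up in the frame of channel_in between -0.003 and 0.003 m and x of channel_side in the frame of channel_in between -0.015 and 0.015 m and y of channel_side in the frame of channel_in between 0.02 and 0.044 m and z of channel_side in the frame of channel_in between 0.031 and 0.037 m and angle between the x axis of each of channel_up, channel_side and the x axis of channel_in, either way round below 0.07 rad and linear speed of each of channel_in, channel_up, channel_side below 0.02 m/s); the robot touches nothing.
It fails at once if the third channel is pressed or banged onto the other two with more than 60 N (contact force between channel_side and channel_in above 60 N or contact force between channel_side and channel_up above 60 N).
It fails at once if the third channel is dropped or thrown into the cradle (faster than 0.5 m/s over its last 25 mm) (horizontal distance between channel_side and channel_in below 0.07 m and height (world z) of channel_side below 0.098 m and linear speed of channel_side above 0.5 m/s).
It fails at once if a bystander is moved by more than 30 mm (distance of any of resin, spray, vase, tape, brush, screwpot, carton from where it was at the start of the episode above 0.03 m).
It also fails if it takes over 72 s, if anything falls off the work surface, if the arm or the gripper's body presses on something with over 40 N, if the wrist force passes 120 N, or if a joint passes its speed limit or range.

## Working session

There is one attempt and no reset: what is moved stays moved. The work goes in short steps, Python scripts to look and compute and a tool call to move; the robot and the scene stay as the last step left them, time stands still between calls to the robot, and variables do not carry over. Pictures are saved under pics/ and viewed, and the job is handed in when it is done.

Besides the shell and the picture viewer there is one more tool, called after "Call:" as a command line: name --pt "numbers of a row" for each row, then --argument value for the rest. drive_tool: Moves the arm, as the interface text tells. Its arguments: {"type":"object","properties":{"commands":{"type":"array","items":{"type":"array","items":{"type":"number"}}},"force":{"type":"number"}},"required":["commands"]}

```bash
ls; mkdir -p pics
python3 - <<'E'
from station import env
import cv2,numpy as np
np.set_printoptions(precision=4,suppress=True)
s=env.observe(); print(s)
for n in ["side","top","wrist"]:
    c=env.calibration(n); print(n,c)
    cv2.imwrite(f"pics/{n}0.png",env.snapshot(n)[:,:,::-1])
E
```

```text
pics
{'t': 0.0, 'joint_positions': array([-1.3605,  0.616 , -0.0126,  1.425 ,  0.0081,  1.1034, -0.0404]), 'joint_vel': array([-0.0011,  0.0017, -0.0001,  0.0005, -0.0001, -0.0009,  0.0012]), 'effort': array([  0.0002, -46.9229,   0.2593, -17.1025,   0.0099,   0.0097,
         0.    ]), 'eef_pos': array([0.1523, 0.6311, 0.2301]), 'orientation': array([ 0.0008,  0.7857,  0.6186, -0.0011]), 'wrist_force': array([-0.1999, -0.1039, -0.7072]), 'ft_torque': array([-0.0206,  0.0253,  0.0273]), 'opening': 0.08553643949117437}
side {'K': array([[410.5806,   0.    , 272.0267],
       [  0.    , 410.5806, 214.6559],
       [  0.    ,   0.    ,   1.    ]]), 'pose': array([[ 0.9041,  0.2141, -0.3698, -0.0398],
       [-0.4267,  0.4993, -0.7541, -1.1134],
       [ 0.0232,  0.8395,  0.5428,  0.8568],
       [ 0.    ,  0.    ,  0.    ,  1.    ]])}
top {'K': array([[417.8411,   0.    , 274.8697],
       [  0.    , 417.8411, 207.4606],
       [  0.    ,   0.    ,   1.    ]]), 'pose': array([[-0.0302,  0.9891, -0.1442,  0.3082],
       [-0.9994, -0.0319, -0.0094, -0.0231],
       [-0.0138,  0.1438,  0.9895,  1.3603],
       [ 0.    ,  0.    ,  0.    ,  1.    ]])}
wrist {'K': array([[364.3589,   0.    , 284.6158],
       [  0.    , 364.3589, 213.0319],
       [  0.    ,   0.    ,   1.    ]]), 'pose': array([[ 0.2362, -0.9255, -0.2962,  0.0752],
       [ 0.9717,  0.224 ,  0.0749,  0.6493],
       [-0.003 , -0.3055,  0.9522,  0.373 ],
       [ 0.    ,  0.    ,  0.    ,  1.    ]])}
```

View pics/side0.png

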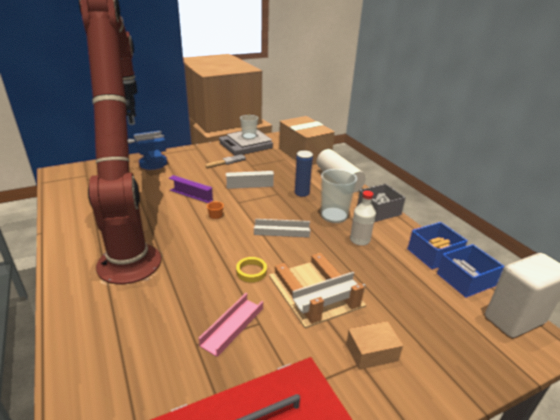

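View pics/top0.png

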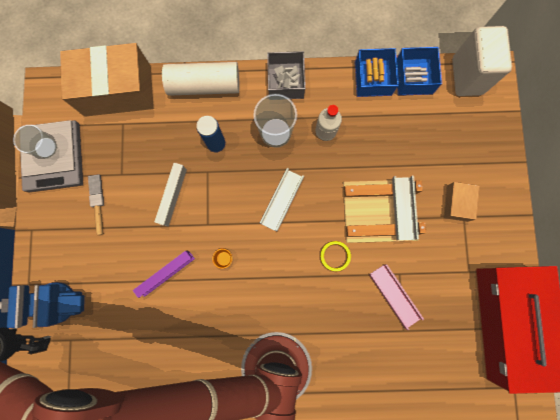

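View pics/wrist0.png

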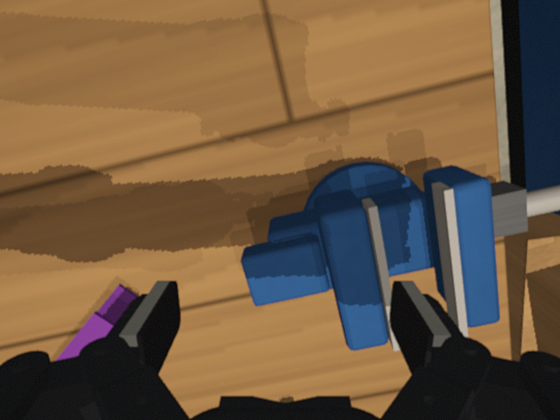

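Run:
```python
import cv2,numpy as np
s=cv2.imread("pics/side0.png");t=cv2.imread("pics/top0.png")
a=cv2.resize(s[150:330,210:370],None,fx=3.3,fy=3.3,interpolation=cv2.INTER_CUBIC)
b=cv2.resize(t[155:250,145:435],None,fx=2.7,fy=2.7,interpolation=cv2.INTER_CUBIC)
cv2.imwrite("pics/sz.png",a);cv2.imwrite("pics/tz.png",b)
```

```text
(no output)
```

View pics/sz.png

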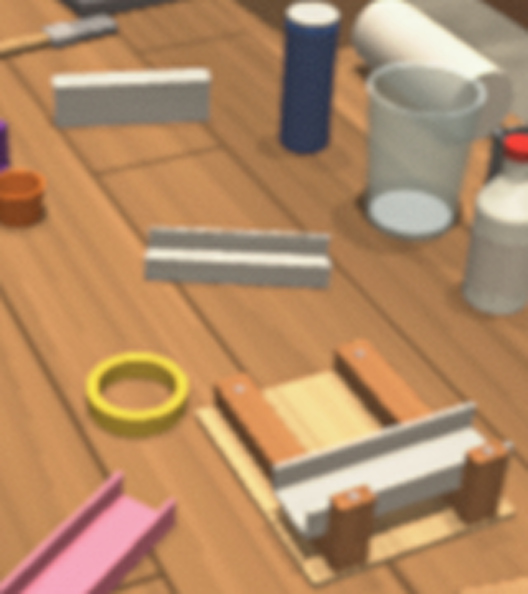

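View pics/tz.png

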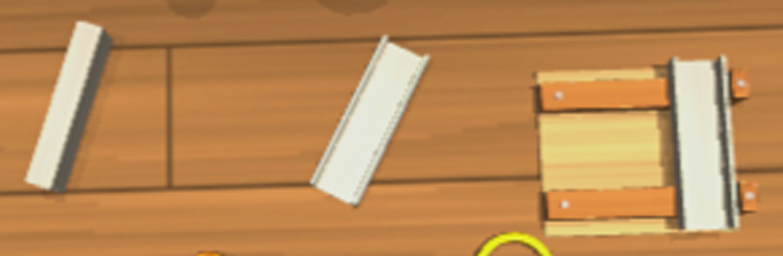

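```bash
cat > h.py <<'E'
import cv2,numpy as np
np.set_printoptions(precision=4,suppress=True)
from scipy.spatial.transform import Rotation as Ro
def ray(c,uv,z):
    K,P=c["K"],c["pose"]
    uv=np.atleast_2d(uv).astype(float)
    d=np.c_[(uv[:,0]-K[0,2])/K[0,0],-(uv[:,1]-K[1,2])/K[1,1],-np.ones(len(uv))]@P[:3,:3].T
    o=P[:3,3]; z=np.asarray(z,float)
    return o+d*((z-o[2])/d[:,2])[:,None]
def proj(c,p):
    q=(np.atleast_2d(p)-c["pose"][:3,3])@c["pose"][:3,:3]
    return np.c_[c["K"][0,0]*q[:,0]/-q[:,2]+c["K"][0,2], c["K"][1,1]*q[:,1]/q[:,2]+c["K"][1,2]]
def tool(s):
    q=s["orientation"]; return Ro.from_quat([q[1],q[2],q[3],q[0]])
def delta(s,target,yaw_x):
    """tool frame shift mm to target TCP, and turn about tool z so that tool x points along yaw_x (world angle, mod pi), tool down"""
    R=tool(s); d=R.inv().apply(np.array(target)-s["eef_pos"])*1000
    cx=np.cos(yaw_x);sx=np.sin(yaw_x)
    best=None
    for k in (1,-1):
        T=Ro.from_matrix(np.c_[[k*cx,k*sx,0],[k*sx,-k*cx,0],[0,0,-1]])
        rv=(R.inv()*T).as_rotvec()
        if best is None or np.linalg.norm(rv)<np.linalg.norm(best): best=rv
    return d,best
def snap(env,n,f):
    c=env.calibration(n); im=env.snapshot(n)[:,:,::-1].copy(); cv2.imwrite(f"pics/{f}.png",im); return c,im
E
python3 - <<'E'
from h import *
from station import env
c=env.calibration("top"); im=cv2.imread("pics/top0.png")
hsv=cv2.cvtColor(im,cv2.COLOR_BGR2HSV)
m=cv2.inRange(hsv,(0,0,60),(180,60,255)); m[:155]=0;m[250:]=0;m[:,:140]=0;m[:,432:]=0
n,l,st,ce=cv2.connectedComponentsWithStats(m)
for i in range(1,n):
    if st[i,4]<200: continue
    pts=np.argwhere(l==i)[:,::-1].astype(np.float32)
    b=cv2.boxPoints(cv2.minAreaRect(pts)); print(st[i],b.round(1).tolist())
    for z in (0,.03,.06): 
        w=ray(c,b,z); print(z,w[:,:2].round(3).tolist(), w[:,:2].mean(0))
E
```

```text
[155 163  31  63 863] [[154.10000610351562, 221.8000030517578], [173.5, 162.1999969482422], [186.6999969482422, 166.5], [167.39999389648438, 226.10000610351562]]
0 [[0.472, 0.388], [0.671, 0.325], [0.654, 0.281], [0.456, 0.344]] [0.5633 0.3345]
0.03 [[0.468, 0.379], [0.663, 0.317], [0.647, 0.274], [0.453, 0.336]] [0.5576 0.3266]
0.06 [[0.465, 0.37], [0.655, 0.31], [0.639, 0.267], [0.45, 0.328]] [0.552  0.3187]
[ 260  169   44   62 1161] [[259.20001220703125, 222.60000610351562], [286.6000061035156, 167.8000030517578], [303.79998779296875, 176.39999389648438], [276.3999938964844, 231.1999969482422]]
0 [[0.458, 0.043], [0.639, -0.053], [0.608, -0.109], [0.428, -0.013]] [ 0.5331 -0.0333]
0.03 [[0.455, 0.041], [0.631, -0.053], [0.601, -0.108], [0.425, -0.013]] [ 0.5281 -0.033 ]
0.06 [[0.451, 0.04], [0.624, -0.052], [0.594, -0.106], [0.423, -0.013]] [ 0.5232 -0.0328]
[ 393  176   26   64 1310] [[391.8999938964844, 177.1999969482422], [413.5, 175.39999389648438], [418.5, 238.60000610351562], [396.8999938964844, 240.39999389648438]]
0 [[0.595, -0.401], [0.599, -0.472], [0.389, -0.472], [0.386, -0.402]] [ 0.4924 -0.4369]
0.03 [[0.589, -0.392], [0.592, -0.462], [0.388, -0.462], [0.384, -0.394]] [ 0.4883 -0.4277]
0.06 [[0.583, -0.384], [0.586, -0.452], [0.386, -0.452], [0.383, -0.386]] [ 0.4843 -0.4186]
```

Run:
```python
from h import *
from station import env
s=env.observe()
print(delta(s,[.51,.22,.25],-0.31))
```

```text
(array([-315.9938,  444.1784,  -18.9652]), array([-0.0015,  0.0016, -1.4975]))
```

Call:
drive_tool --pt "-1 -22.6 31.7 -1.3 0 0 0" --pt "-1 -22.6 31.7 -1.3 0 0 0" --pt "-1 -22.6 31.7 -1.3 0 0 0" --pt "-1 -22.6 31.7 -1.3 0 0 0" --pt "-1 -22.6 31.7 -1.3 0 0 0" --pt "-1 -22.6 31.7 -1.3 0 0 0" --pt "-1 -22.6 31.7 -1.3 0 0 0" --pt "-1 -22.6 31.7 -1.3 0 0 0"

```text
t: 0.82
eef_pos: [0.3574, 0.3948, 0.2417]
orientation: [0.0, 0.786, 0.619, -0.0]
wrist_force: [1.4, 0.1, 0.3]
opening: 0.0853
```

Call:
drive_tool --pt "-1 -22.6 31.7 -1.3 0 0 0" --pt "-1 -22.6 31.7 -1.3 0 0 0" --pt "-1 -22.6 31.7 -1.3 0 0 0" --pt "-1 -22.6 31.7 -1.3 0 0 0" --pt "-1 -22.6 31.7 -1.3 0 0 0" --pt "-1 -22.6 31.7 -1.3 0 0 0" --pt "-1 0 0 0 0 0 0.12" --pt "-1 0 0 0 0 0 0.12"

```text
t: 1.48
eef_pos: [0.5118, 0.2159, 0.2492]
orientation: [0.001, 0.858, 0.514, -0.0]
wrist_force: [-0.2, 1.9, -0.1]
opening: 0.0853
```

Call:
drive_tool --pt "-1 0 0 0 0 0 0.12" --pt "-1 0 0 0 0 0 0.12" --pt "-1 0 0 0 0 0 0.12" --pt "-1 0 0 0 0 0 0.12" --pt "-1 0 0 0 0 0 0.12" --pt "-1 0 0 0 0 0 0.12" --pt "-1 0 0 0 0 0 0.12" --pt "-1 0 0 0 0 0 0.12"

```text
t: 2.15
eef_pos: [0.5093, 0.2202, 0.2492]
orientation: [0.0, 0.998, 0.064, -0.0]
wrist_force: [-0.4, -0.0, 0.3]
opening: 0.0856
```

Call:
drive_tool --pt "-1 0 0 0 0 0 0.12" --pt "-1 0 0 0 0 0 0.12" --pt "-1 0 0 0 0 0 0.12" --pt "-1 0 0 0 0 0 0.085" --pt "-1 0 0 0 0 0 0"

```text
t: 2.57
eef_pos: [0.5093, 0.2204, 0.2491]
orientation: [0.0, 0.988, -0.155, -0.0]
wrist_force: [-0.2, -0.1, -0.3]
opening: 0.0852
```

Run:
```python
from h import *
from station import env
s=env.observe(); print(s['t'],s['eef_pos'],tool(s).as_matrix()[:,0])
snap(env,"wrist","w1"); snap(env,"top","t1")
```

```text
2.5667 [0.5093 0.2204 0.2491] [ 0.9518 -0.3068 -0.0006]
```

View pics/w1.png

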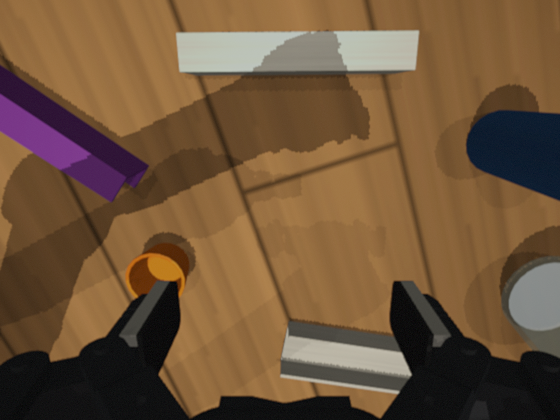

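Run:
```python
from h import *
from station import env
c=env.calibration("wrist"); im=cv2.imread("pics/w1.png")
cv2.imwrite("pics/w1z.png",cv2.resize(im[10:100,165:435],None,fx=2.9,fy=2.9,interpolation=cv2.INTER_CUBIC))
uv=np.array([[178,33],[417,30],[415.5,70.5],[180.5,72.5]])
w=ray(c,uv,.06); print(w[:,:2], w[:,:2].mean(0))
for i in range(4): print(np.linalg.norm(w[i]-w[(i+1)%4]))
d=w[1]-w[0]+w[2]-w[3]; print(np.arctan2(d[1],d[0]))
print(c['pose'][:3,3])
```

```text
[[0.463  0.3682]
 [0.6514 0.3101]
 [0.644  0.2798]
 [0.4532 0.3393]] [0.5529 0.3244]
0.19706579990933068
0.031182822935037345
0.19988669342155357
0.03049608861344931
-0.3006199543906028
[0.5327 0.2947 0.392 ]
```

View pics/w1z.png

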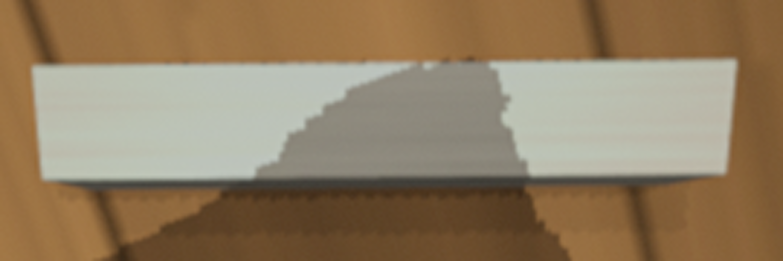

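Run:
```python
from h import *
from station import env
s=env.observe()
print(delta(s,[.531,.252,.047],-0.30))
```

```text
(array([ 11.0545, -36.877 , 202.2134]), array([ 0.0005,  0.0005, -0.0084]))
```

Call:
drive_tool --pt "-1 11 -37 0 0 0 -0.008" --pt "-1 0 0 40 0 0 0" --pt "-1 0 0 40 0 0 0" --pt "-1 0 0 40 0 0 0" --pt "-1 0 0 40 0 0 0" --pt "-1 0 0 30 0 0 0" --pt "-1 0 0 12 0 0 0" --pt "-1 0 0 0 0 0 0"

```text
t: 3.33
eef_pos: [0.5294, 0.2512, 0.0446]
orientation: [0.002, 0.989, -0.15, -0.003]
wrist_force: [-0.6, 0.4, 1.2]
opening: 0.0855
```

Call:
drive_tool --pt "-1 0 -15 0 0 0 0" --pt "-1 0 -15 0 0 0 0" --pt "-1 0 -10 0 0 0 0" --pt "-1 0 -7 0 0 0 0" --pt "-1 0 -7 0 0 0 0" --pt "-1 0 -7 0 0 0 0" --pt "-1 0 -7 0 0 0 0" --pt "-1 0 0 0 0 0 0"

```text
t: 4.0
eef_pos: [0.5519, 0.3188, 0.0477]
orientation: [-0.001, 0.989, -0.15, 0.0]
wrist_force: [0.1, -0.1, 0.4]
opening: 0.0855
```

Run:
```python
from h import *
from station import env
s=env.observe(); print(s['t'],s['eef_pos'],s['wrist_force'])
c,im=snap(env,"side","s2")
cv2.imwrite("pics/s2z.png",cv2.resize(im[130:230,170:330],None,fx=4,fy=4,interpolation=cv2.INTER_CUBIC))
```

```text
4.0 [0.5519 0.3188 0.0477] [ 0.0614 -0.0871  0.3954]
```

View pics/s2z.png

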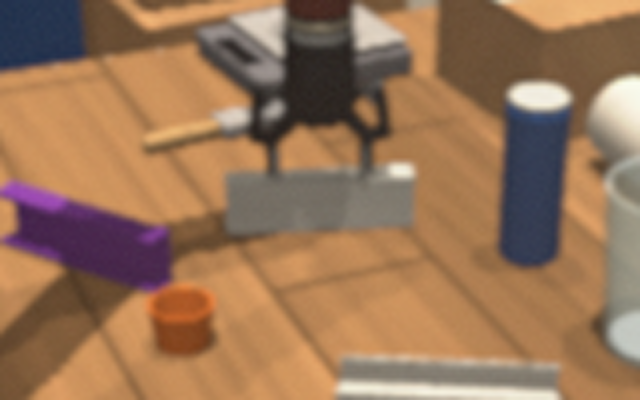

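Call:
drive_tool --pt "-1 0 35 0 0 0 0" --pt "-1 0 35 0 0 0 0" --pt "-1 0 0 12 0 0 0" --pt "-1 0 0 10 0 0 0" --pt "-1 0 -15 0 0 0 0" --pt "-1 0 -15 0 0 0 0" --pt "-1 0 -10 0 0 0 0" --pt "-1 0 -7 0 0 0 0"

```text
t: 4.72
eef_pos: [0.5448, 0.2975, 0.0249]
orientation: [-0.001, 0.989, -0.15, -0.0]
wrist_force: [-0.4, 1.0, -0.4]
opening: 0.0855
```

Call:
drive_tool --pt "-1 0 -7 0 0 0 0" --pt "-1 0 -7 0 0 0 0" --pt "-1 0 -7 0 0 0 0" --pt "-1 0 -7 0 0 0 0" --pt "-1 0 -4 0 0 0 0" --pt "-1 0 0 0 0 0 0"

```text
t: 5.22
eef_pos: [0.5544, 0.3276, 0.0254]
orientation: [-0.001, 0.989, -0.15, 0.0]
wrist_force: [-0.0, 1.1, -0.6]
opening: 0.0853
```

Run:
```python
from h import *
from station import env
s=env.observe(); print(s['t'],s['eef_pos'],s['wrist_force'])
c,im=snap(env,"side","s3")
cv2.imwrite("pics/s3z.png",cv2.resize(im[130:230,170:330],None,fx=4,fy=4,interpolation=cv2.INTER_CUBIC))
```

```text
5.2167 [0.5544 0.3276 0.0254] [-0.0309  1.1377 -0.5685]
```

View pics/s3z.png

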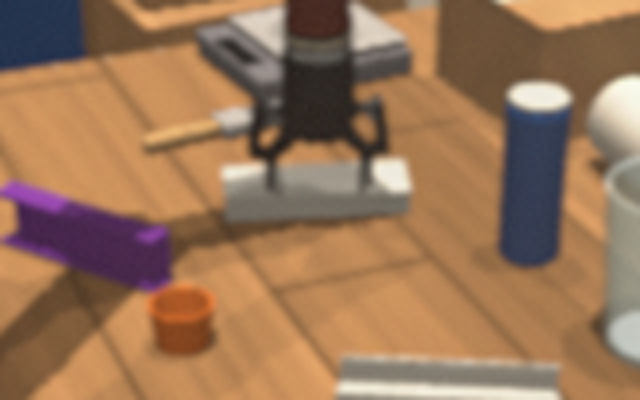

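Call:
drive_tool --pt "-1 0 -8 0 0 0 0" --pt "-1 0 -8 0 0 0 0" --pt "-1 0 -8 0 0 0 0" --pt "-1 0 -4 0 0 0 0" --pt "-1 0 0 0 0 0 0"

```text
t: 5.68
eef_pos: [0.5627, 0.3544, 0.0253]
orientation: [-0.001, 0.989, -0.15, 0.0]
wrist_force: [0.2, -0.7, -0.4]
opening: 0.0856
```

Run:
```python
from h import *
from station import env
s=env.observe(); print(s['t'],s['eef_pos'],s['wrist_force'])
c,im=snap(env,"side","s4")
cv2.imwrite("pics/s4z.png",cv2.resize(im[130:230,170:330],None,fx=4,fy=4,interpolation=cv2.INTER_CUBIC))
```

```text
5.6833 [0.5627 0.3544 0.0253] [ 0.1588 -0.7151 -0.4072]
```

View pics/s4z.png

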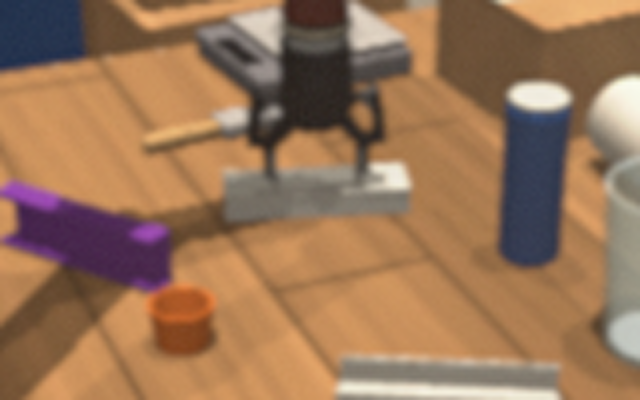

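Call:
drive_tool --pt "-1 0 0 -40 0 0 0" --pt "-1 0 10 -40 0 0 0" --pt "-1 0 30 -25 0 0 0" --pt "-1 0 30 -25 0 0 0" --pt "-1 0 30 -25 0 0 0" --pt "-1 0 0 -25 0 0 0" --pt "-1 0 0 0 0 0 0"

```text
t: 6.32
eef_pos: [0.5361, 0.254, 0.2115]
orientation: [-0.002, 0.988, -0.154, 0.004]
wrist_force: [1.7, 0.4, 1.1]
opening: 0.086
```

Run:
```python
from h import *
from station import env
s=env.observe(); print(s['t'],s['eef_pos'],s['wrist_force'])
c,im=snap(env,"wrist","w5"); np.savez("w5.npz",K=c["K"],pose=c["pose"])
```

```text
6.3167 [0.5361 0.254  0.2115] [1.6728 0.4095 1.0982]
```

View pics/w5.png

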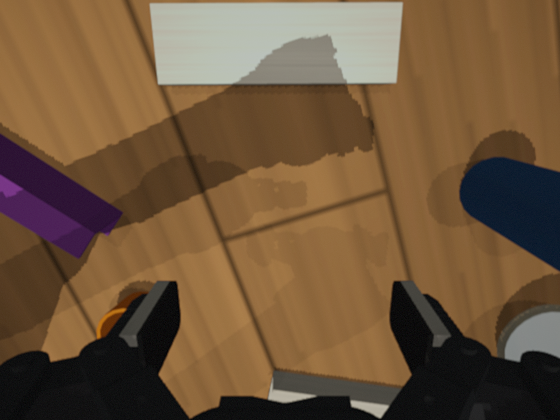

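Run:
```python
from h import *
from station import env
c=dict(np.load("w5.npz"))
w=ray(c,[[150,3],[403.5,2],[398,83],[159,84]],.03); print(w[:,:2],w[:,:2].mean(0))
for i in range(4): print(np.linalg.norm(w[i]-w[(i+1)%4]))
d=w[1]-w[0]+w[2]-w[3]; print(np.arctan2(d[1],d[0]))
s=env.observe(); print(delta(s,[.52,-.04,.25],-.49+np.pi/2))
```

```text
[[0.4806 0.4275]
 [0.6716 0.3673]
 [0.6544 0.3093]
 [0.4629 0.3699]] [0.5674 0.3685]
0.20031810549315285
0.06044046583385554
0.20081199700553545
0.06028002701801296
-0.3057103651144869
(array([ 75.1464, 286.2893, -42.1054]), array([-0.0006, -0.0072, -1.3865]))
```

Call:
drive_tool --pt "-1 9.4 35.8 -5 0 0 0" --pt "-1 9.4 35.8 -5 0 0 0" --pt "-1 9.4 35.8 -5 0 0 0" --pt "-1 9.4 35.8 -5 0 0 0" --pt "-1 9.4 35.8 -5 0 0 0" --pt "-1 9.4 35.8 -5 0 0 0" --pt "-1 9.4 35.8 -5 0 0 0" --pt "-1 9.4 35.8 -5 0 0 0"

```text
t: 7.03
eef_pos: [0.5185, -0.0399, 0.2445]
orientation: [0.0, 0.989, -0.15, -0.001]
wrist_force: [0.9, -0.6, -0.4]
opening: 0.0855
```

Call:
drive_tool --pt "-1 0 0 0 0 0 -0.1155" --pt "-1 0 0 0 0 0 -0.1155" --pt "-1 0 0 0 0 0 -0.1155" --pt "-1 0 0 0 0 0 -0.1155" --pt "-1 0 0 0 0 0 -0.1155" --pt "-1 0 0 0 0 0 -0.1155" --pt "-1 0 0 0 0 0 -0.1155" --pt "-1 0 0 0 0 0 -0.1155"

```text
t: 7.7
eef_pos: [0.5188, -0.0383, 0.2441]
orientation: [-0.001, 0.951, 0.309, -0.001]
wrist_force: [-0.9, 0.2, 0.0]
opening: 0.0853
```

Call:
drive_tool --pt "-1 0 0 0 0 0 -0.1155" --pt "-1 0 0 0 0 0 -0.1155" --pt "-1 0 0 0 0 0 -0.1155" --pt "-1 0 0 0 0 0 -0.1155" --pt "-1 0 0 0 0 0 0" --pt "-1 0 0 0 0 0 0"

```text
t: 8.2
eef_pos: [0.5189, -0.0386, 0.2445]
orientation: [-0.001, 0.858, 0.514, -0.001]
wrist_force: [0.3, 0.4, 0.1]
opening: 0.0858
```

Run:
```python
from h import *
from station import env
s=env.observe(); print(s['t'],s['eef_pos'],s['wrist_force'])
c,im=snap(env,"wrist","w6"); np.savez("w6.npz",K=c["K"],pose=c["pose"])
```

```text
8.2 [ 0.5189 -0.0386  0.2445] [0.2828 0.4072 0.1252]
```

View pics/w6.png

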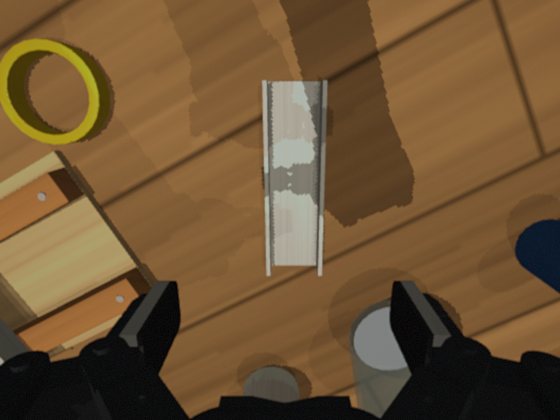

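Run:
```python
from h import *
from station import env
c=dict(np.load("w6.npz")); im=cv2.imread("pics/w6.png")
cv2.imwrite("pics/w6z.png",cv2.resize(im[70:290,230:360],None,fx=2.7,fy=2.7,interpolation=cv2.INTER_CUBIC))
w=ray(c,[[262.5,80],[328,80],[322.5,276],[266,276]],.03); print(w[:,:2],w[:,:2].mean(0))
for i in range(4): print(np.linalg.norm(w[i]-w[(i+1)%4]))
d=w[2]+w[3]-w[0]-w[1]; a=np.arctan2(d[1],d[0]);print(a)
s=env.observe(); m=w[:,:2].mean(0); print(delta(s,[m[0],m[1],.10],a+np.pi/2))
```

```text
[[ 0.4261 -0.0138]
 [ 0.4546  0.0395]
 [ 0.6322 -0.0542]
 [ 0.6032 -0.1085]] [ 0.529  -0.0342]
0.06041326680470464
0.20078839576985558
0.06156877704742377
0.20083742344190625
-0.4884131930313429
(array([  8.7363,   7.0311, 144.7038]), array([-0.0016,  0.0005, -0.0017]))
```

View pics/w6z.png

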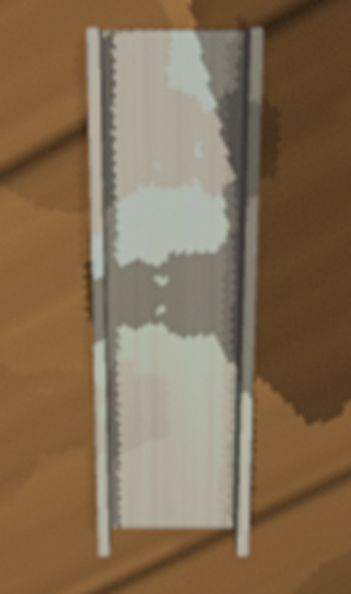

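Call:
drive_tool --pt "-1 8.7 7 0 0 0 0" --pt "-1 0 0 40 0 0 0" --pt "-1 0 0 40 0 0 0" --pt "-1 0 0 40 0 0 0" --pt "-1 0 0 40 0 0 0" --pt "-1 0 0 40 0 0 0" --pt "-1 0 0 27 0 0 0" --pt "-1 0 0 10 0 0 0"

```text
t: 8.92
eef_pos: [0.5265, -0.0342, 0.0043]
orientation: [-0.002, 0.857, 0.515, -0.004]
wrist_force: [-0.8, 0.1, -0.1]
opening: 0.0854
```

Call:
drive_tool --pt "-1 0 0 7 0 0 0" --pt "-1 0 0 0 0 0 0"

```text
t: 9.08
eef_pos: [0.5295, -0.0346, 0.0009]
orientation: [-0.0, 0.857, 0.515, -0.0]
wrist_force: [0.1, -0.3, -0.6]
opening: 0.0855
```

Call:
drive_tool --pt "1 0 0 0 0 0 0" --pt "1 0 0 0 0 0 0" --pt "1 0 0 0 0 0 0" --pt "1 0 0 0 0 0 0" --pt "1 0 0 0 0 0 0" --pt "1 0 0 0 0 0 0" --force 40

```text
t: 9.58
eef_pos: [0.5311, -0.0346, 0.0035]
orientation: [0.001, 0.857, 0.515, 0.002]
wrist_force: [-0.3, -0.2, 6.3]
opening: 0.0591
```

Call:
drive_tool --pt "1 0 0 -10 0 0 0" --pt "1 0 0 -20 0 0 0" --pt "1 0 0 -35 0 0 0" --pt "1 0 0 -40 0 0 0" --pt "1 0 0 -40 0 0 0" --pt "1 0 0 -40 0 0 0" --pt "1 0 0 -40 0 0 0" --pt "1 0 0 -40 0 0 0"

```text
t: 10.25
eef_pos: [0.528, -0.0346, 0.269]
orientation: [-0.0, 0.857, 0.515, -0.0]
wrist_force: [2.0, 0.2, -3.1]
opening: 0.0591
```

Run:
```python
from h import *
from station import env
s=env.observe(); print(s['t'],s['opening'],s['wrist_force']); print(delta(s,[.47,-.22,.29],np.pi/2))
```

```text
10.25 0.05911980792376982 [ 2.0152  0.1737 -3.0549]
(array([-190.9563,   35.6834,  -20.932 ]), array([-0.0007,  0.0001, -0.4881]))
```

Call:
drive_tool --pt "1 -38 7 -4 0 0 0" --pt "1 -38 7 -4 0 0 0" --pt "1 -38 7 -4 0 0 0" --pt "1 -38 7 -4 0 0 0" --pt "1 -38 7 -4 0 0 0" --pt "1 0 0 0 0 0 -0.098" --pt "1 0 0 0 0 0 -0.098" --pt "1 0 0 0 0 0 -0.098"

```text
t: 10.92
eef_pos: [0.4698, -0.2194, 0.2868]
orientation: [-0.001, 0.772, 0.636, -0.0]
wrist_force: [-0.2, 0.4, -2.8]
opening: 0.0595
```

Call:
drive_tool --pt "1 0 0 0 0 0 -0.098" --pt "1 0 0 0 0 0 -0.098" --pt "1 0 0 0 0 0 0" --pt "1 0 0 0 0 0 0"

```text
t: 11.25
eef_pos: [0.4706, -0.2187, 0.2867]
orientation: [-0.0, 0.707, 0.707, -0.0]
wrist_force: [-0.3, 0.3, -2.1]
opening: 0.0593
```

Run:
```python
from h import *
from station import env
s=env.observe(); print(s['t'],s['eef_pos'],s['wrist_force'])
c,im=snap(env,"wrist","w7"); np.savez("w7.npz",K=c["K"],pose=c["pose"])
```

```text
11.25 [ 0.4706 -0.2187  0.2867] [-0.3026  0.2577 -2.0795]
```

View pics/w7.png

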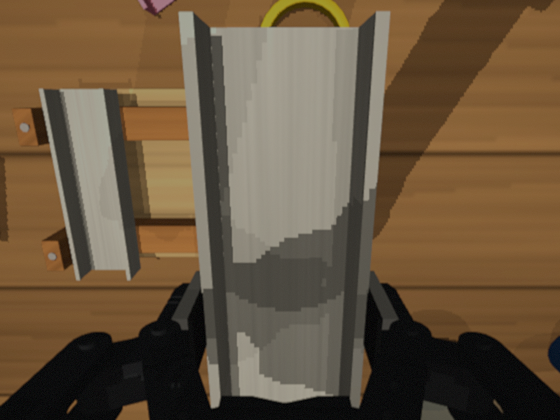

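Run:
```python
import cv2
im=cv2.imread("pics/w7.png")
cv2.imwrite("pics/w7z.png",cv2.resize(im[75:290,5:205],None,fx=2.75,fy=2.75,interpolation=cv2.INTER_CUBIC))
```

```text
(no output)
```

View pics/w7z.png

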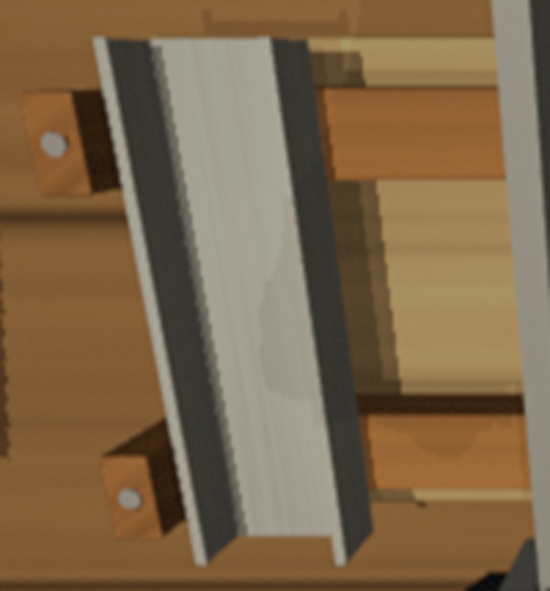

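Run:
```python
from h import *
from station import env
c=dict(np.load("w7.npz"))
w=ray(c,[[38.8,88.8],[104.6,88.8],[130.8,280.5],[76.6,281.2]],.069); print(w[:,:2],w[:,:2].mean(0))
for i in range(4): print(np.linalg.norm(w[i]-w[(i+1)%4]))
d=w[2]+w[3]-w[0]-w[1]; a=np.arctan2(d[1],d[0]);print(a)
# held channel leg tops, for guess top z
s=env.observe()
for z in (s['eef_pos'][2]+.025,s['eef_pos'][2]+.03):
    h=ray(c,[[180,14],[389,12],[360,405],[212,407]],z);print(h[:,:2],h[:,:2].mean(0),[np.linalg.norm(h[i]-h[(i+1)%4]) for i in range(4)])
m=w[:,:2].mean(0); 
ax=np.array([np.cos(a),np.sin(a)]); n=np.array([-ax[1],ax[0]])
t=m+n*.086; print("place",t); print(delta(s,[t[0],t[1],.15],a+np.pi/2))
```

```text
[[ 0.3839 -0.4494]
 [ 0.384  -0.3878]
 [ 0.5844 -0.3895]
 [ 0.5851 -0.4495]] [ 0.4844 -0.4191]
0.06162268879759182
0.2003772445579485
0.05999391561381307
0.20123152948031037
-0.00439451506205325
[[ 0.3685 -0.2495]
 [ 0.3681 -0.1891]
 [ 0.5114 -0.1888]
 [ 0.5123 -0.2493]] [ 0.4401 -0.2191] [np.float64(0.06038552250781117), np.float64(0.14326681660379081), np.float64(0.06052493774615836), np.float64(0.14377189522153708)]
[[ 0.3695 -0.2482]
 [ 0.3691 -0.1904]
 [ 0.5063 -0.19  ]
 [ 0.5072 -0.248 ]] [ 0.438  -0.2191] [np.float64(0.057823998581930686), np.float64(0.13718950927457346), np.float64(0.05795749989498873), np.float64(0.13767316270777089)]
place [ 0.4847 -0.3331]
(array([-114.4236,   14.1179,  136.612 ]), array([-0.0006, -0.0002,  0.004 ]))
```

Call:
drive_tool --pt "1 -38 5.3 0 0 0 0.004" --pt "1 -38 5.3 0 0 0 0" --pt "1 -38.4 5.4 0 0 0 0" --pt "1 0 0 40 0 0 0" --pt "1 0 0 40 0 0 0" --pt "1 0 0 40 0 0 0" --pt "1 0 0 40 0 0 0" --pt "1 0 0 30 0 0 0"

```text
t: 11.97
eef_pos: [0.4859, -0.3321, 0.0934]
orientation: [-0.002, 0.708, 0.706, -0.001]
wrist_force: [0.4, -0.5, -3.6]
opening: 0.0592
```

Call:
drive_tool --pt "1 0 0 20 0 0 0" --pt "1 0 0 10 0 0 0" --pt "1 0 0 8 0 0 0" --pt "1 0 0 5 0 0 0" --pt "1 0 0 0 0 0 0"

```text
t: 12.38
eef_pos: [0.4877, -0.3334, 0.0537]
orientation: [0.0, 0.708, 0.706, -0.0]
wrist_force: [-0.3, -0.2, -3.2]
opening: 0.059
```

Run:
```python
from h import *
from station import env
s=env.observe(); print(s['t'],s['eef_pos'],s['wrist_force'],s['joint_positions'])
c,im=snap(env,"side","s8")
cv2.imwrite("pics/s8z.png",cv2.resize(im[200:330,230:390],None,fx=4,fy=4,interpolation=cv2.INTER_CUBIC))
```

```text
12.3833 [ 0.4877 -0.3334  0.0537] [-0.2654 -0.1994 -3.2007] [ 0.5114  0.7439  0.0829  1.7744 -0.0954  0.6266  2.2185]
```

View pics/s8z.png

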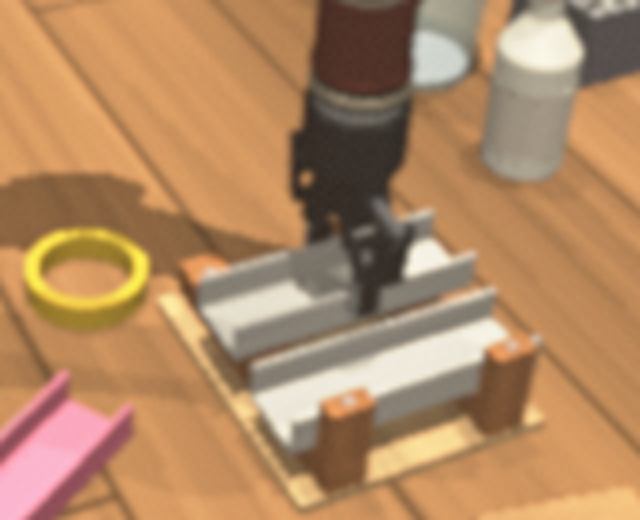

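Call:
drive_tool --pt "1 0 0 4 0 0 0" --pt "1 0 0 3 0 0 0" --pt "1 0 0 2 0 0 0" --pt "1 0 0 0 0 0 0"

```text
t: 12.77
eef_pos: [0.4872, -0.3331, 0.0445]
orientation: [-0.0, 0.708, 0.706, -0.0]
wrist_force: [0.2, -0.1, -3.4]
opening: 0.0595
```

Call:
drive_tool --pt "1 0 0 2 0 0 0" --pt "1 0 0 1 0 0 0" --pt "1 0 0 0 0 0 0"

```text
t: 13.02
eef_pos: [0.4876, -0.3335, 0.0426]
orientation: [0.0, 0.708, 0.706, 0.0]
wrist_force: [-1.8, -0.1, 4.0]
opening: 0.059
```

Contact with the bearers. Release with a small opening.

Call:
drive_tool --pt "-0.65 0 0 0 0 0 0" --pt "-0.65 0 0 0 0 0 0" --pt "-0.65 0 0 0 0 0 0" --pt "-0.65 0 0 0 0 0 0"

```text
t: 13.35
eef_pos: [0.4875, -0.3334, 0.0416]
orientation: [0.0, 0.708, 0.706, -0.0]
wrist_force: [-0.1, -0.5, 0.3]
opening: 0.0703
```

Call:
drive_tool --pt "-0.65 0 0 -20 0 0 0" --pt "-0.65 0 0 -35 0 0 0" --pt "-0.65 0 0 -40 0 0 0" --pt "-1 0 0 -10 0 0 0" --pt "-1 0 0 0 0 0 0"

```text
t: 13.77
eef_pos: [0.4897, -0.335, 0.1506]
orientation: [0.004, 0.708, 0.706, 0.001]
wrist_force: [0.1, -1.3, -0.2]
opening: 0.0855
```

Run:
```python
from h import *
from station import env
s=env.observe(); print(s['t'],s['eef_pos'],s['wrist_force']);print(delta(s,[.4845,-.3331+.03+.05,.148],0.0))
```

```text
13.7667 [ 0.4897 -0.335   0.1506] [ 0.149  -1.3164 -0.2028]
(array([81.8763, -5.3622,  2.1672]), array([ 0.01  , -0.002 ,  1.5689]))
```

Call:
drive_tool --pt "-1 28 -1.8 0 0 0 0" --pt "-1 28 -1.8 0 0 0 0" --pt "-1 28 -1.8 0 0 0 0" --pt "-1 0 0 0 0 0 0.12" --pt "-1 0 0 0 0 0 0.12" --pt "-1 0 0 0 0 0 0.12" --pt "-1 0 0 0 0 0 0.12" --pt "-1 0 0 0 0 0 0.12"

```text
t: 14.43
eef_pos: [0.4812, -0.2486, 0.145]
orientation: [-0.001, 0.886, 0.463, -0.001]
wrist_force: [0.1, 0.5, -0.4]
opening: 0.0852
```

Call:
drive_tool --pt "-1 0 0 0 0 0 0.12" --pt "-1 0 0 0 0 0 0.12" --pt "-1 0 0 0 0 0 0.12" --pt "-1 0 0 0 0 0 0.12" --pt "-1 0 0 0 0 0 0.12" --pt "-1 0 0 0 0 0 0.12" --pt "-1 0 0 0 0 0 0.12" --pt "-1 0 0 0 0 0 0.12"

```text
t: 15.1
eef_pos: [0.4812, -0.2487, 0.145]
orientation: [-0.0, 1.0, 0.002, -0.001]
wrist_force: [-0.0, 0.4, 0.4]
opening: 0.0855
```

Run:
```python
from h import *
from station import env
s=env.observe(); print(s['t'],s['eef_pos'],s['wrist_force']);print(delta(s,[.4845,-.3331+.03+.05,.042],-0.003))
```

```text
15.1 [ 0.4812 -0.2487  0.145 ] [-0.0256  0.4414  0.3732]
(array([  3.5368,   4.5118, 103.0156]), array([-0.0008,  0.0028,  0.0061]))
```

Call:
drive_tool --pt "-1 3.5 0 35 0 0 0.006" --pt "-1 0 0 35 0 0 0" --pt "-1 0 0 25 0 0 0" --pt "-1 0 0 8 0 0 0" --pt "-1 0 15 0 0 0 0" --pt "-1 0 15 0 0 0 0" --pt "-1 0 6 0 0 0 0" --pt "-1 0 6 0 0 0 0"

```text
t: 15.77
eef_pos: [0.4854, -0.2922, 0.0437]
orientation: [0.0, 1.0, 0.001, -0.0]
wrist_force: [0.1, -0.0, 1.5]
opening: 0.0857
```

Call:
drive_tool --pt "-1 0 6 0 0 0 0" --pt "-1 0 6 0 0 0 0" --pt "-1 0 4 0 0 0 0" --pt "-1 0 3 0 0 0 0" --pt "-1 0 0 0 0 0 0"

```text
t: 16.18
eef_pos: [0.4858, -0.311, 0.0436]
orientation: [0.001, 1.0, 0.001, 0.0]
wrist_force: [0.7, 0.6, 0.5]
opening: 0.0855
```

Call:
drive_tool --pt "-1 0 3 0 0 0 0" --pt "-1 0 3 0 0 0 0" --pt "-1 0 0 0 0 0 0"

```text
t: 16.43
eef_pos: [0.4859, -0.3171, 0.0436]
orientation: [0.001, 1.0, 0.001, 0.0]
wrist_force: [-1.3, 0.6, 0.1]
opening: 0.0852
```

Call:
drive_tool --pt "-1 0 2 0 0 0 0" --pt "-1 0 2 0 0 0 0" --pt "-1 0 0 0 0 0 0"

```text
t: 16.68
eef_pos: [0.4858, -0.3187, 0.0435]
orientation: [-0.002, 1.0, 0.002, -0.0]
wrist_force: [-1.0, 5.0, 4.4]
opening: 0.0854
```

Run:
```python
from h import *
from station import env
s=env.observe(); print(s['t'],s['eef_pos'],s['wrist_force'],s['joint_positions'])
c,im=snap(env,"side","s9")
cv2.imwrite("pics/s9z.png",cv2.resize(im[200:330,230:390],None,fx=4,fy=4,interpolation=cv2.INTER_CUBIC))
```

```text
16.6833 [ 0.4858 -0.3187  0.0435] [-0.9614  5.0283  4.3548] [ 0.2736  0.7933  0.4452  1.8127 -0.5292  0.659   1.034 ]
```

View pics/s9z.png

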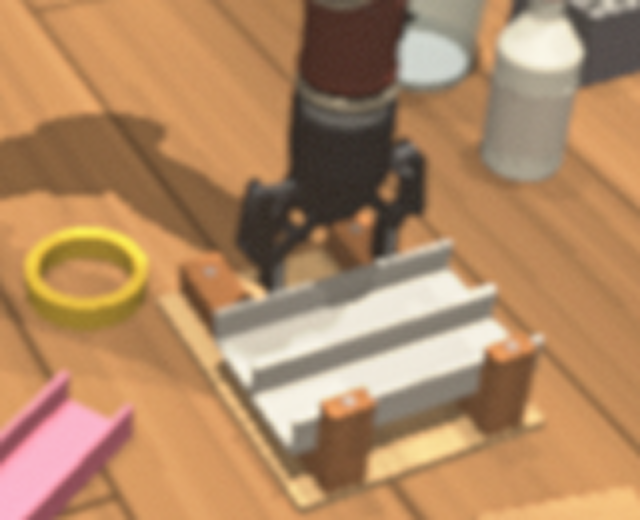

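Call:
drive_tool --pt "-1 0 2 0 0 0 0" --pt "-1 0 2 0 0 0 0" --pt "-1 0 0 0 0 0 0" --pt "-1 0 -8 0 0 0 0" --pt "-1 0 -8 -10 0 0 0" --pt "-1 0 0 -35 0 0 0" --pt "-1 0 0 -40 0 0 0" --pt "-1 0 0 -40 0 0 0"

```text
t: 17.4
eef_pos: [0.4852, -0.309, 0.1702]
orientation: [0.001, 1.0, 0.001, -0.001]
wrist_force: [1.1, -0.2, 0.2]
opening: 0.0853
```

Call:
drive_tool --pt "-1 0 35 -35 0 0 0" --pt "-1 0 40 -35 0 0 0" --pt "-1 0 40 0 0 0 0" --pt "-1 0 40 0 0 0 0" --pt "-1 0 0 0 0 0 0"

```text
t: 17.82
eef_pos: [0.4812, -0.4599, 0.2272]
orientation: [0.007, 1.0, -0.004, -0.001]
wrist_force: [-1.7, -0.1, 0.2]
opening: 0.0851
```

Run:
```python
from h import *
from station import env
s=env.observe(); print(s['t'],s['eef_pos'],s['wrist_force'])
c,im=snap(env,"wrist","w10"); np.savez("w10.npz",K=c["K"],pose=c["pose"])
```

```text
17.8167 [ 0.4812 -0.4599  0.2272] [-1.6701 -0.0684  0.2351]
```

View pics/w10.png

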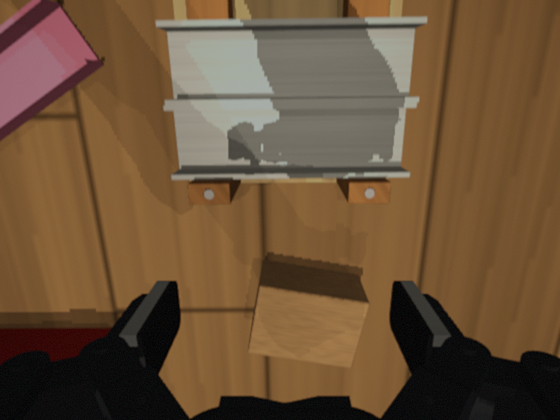

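Run:
```python
import cv2
im=cv2.imread("pics/w10.png")
cv2.imwrite("pics/w10z.png",cv2.resize(im[8:188,150:440],None,fx=2.75,fy=2.75,interpolation=cv2.INTER_CUBIC))
```

```text
(no output)
```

View pics/w10z.png

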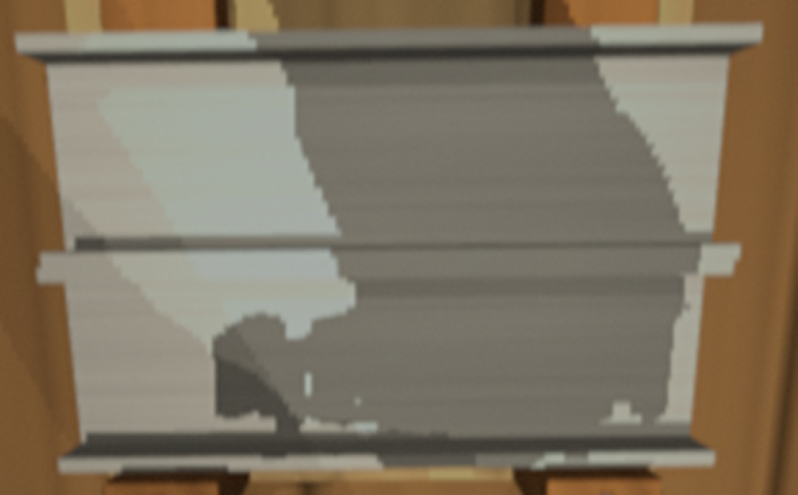

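Run:
```python
from h import *
from station import env
c=dict(np.load("w10.npz"))
w=ray(c,[[155.5,20.7],[427,17.3],[163.5,105.5],[419,102.4],[171.8,180],[409.6,177]],.069); print(w[:,:2])
j=w.mean(0); print(j,(w[2]+w[3])/2); print([np.arctan2(*(w[i+1]-w[i])[[1,0]]) for i in (0,2,4)])
s=env.observe(); print(delta(s,[.5674,.3685,.23],-.306+np.pi/2))
```

```text
[[ 0.3855 -0.3305]
 [ 0.5854 -0.3303]
 [ 0.3845 -0.3905]
 [ 0.586  -0.3902]
 [ 0.3844 -0.4509]
 [ 0.5846 -0.4501]]
[ 0.4851 -0.3904  0.069 ] [ 0.4852 -0.3904  0.069 ]
[np.float64(0.0005831953681001605), np.float64(0.0017466632000380069), np.float64(0.0037572964403427152)]
(array([  80.2034, -824.4176,   -9.9845]), array([ 0.0053,  0.0064, -1.2705]))
```

Call:
drive_tool --pt "-1 3.8 -39.3 -1.5 0 0 0" --pt "-1 3.8 -39.3 -1.5 0 0 0" --pt "-1 3.8 -39.3 -1.5 0 0 0" --pt "-1 3.8 -39.3 -1.5 0 0 0" --pt "-1 3.8 -39.3 -1.5 0 0 0" --pt "-1 3.8 -39.3 -1.5 0 0 0" --pt "-1 3.8 -39.3 -1.5 0 0 0" --pt "-1 3.8 -39.3 -1.5 0 0 0"

```text
t: 18.53
eef_pos: [0.5154, -0.1322, 0.238]
orientation: [0.0, 1.0, 0.002, 0.001]
wrist_force: [0.8, -1.0, 0.0]
opening: 0.0854
```

Call:
drive_tool --pt "-1 3.8 -39.3 0 0 0 0" --pt "-1 3.8 -39.3 0 0 0 0" --pt "-1 3.8 -39.3 0 0 0 0" --pt "-1 3.8 -39.3 0 0 0 0" --pt "-1 3.8 -39.3 0 0 0 0" --pt "-1 3.8 -39.3 0 0 0 0" --pt "-1 3.8 -39.3 0 0 0 0" --pt "-1 3.8 -39.3 0 0 0 0"

```text
t: 19.2
eef_pos: [0.5445, 0.1824, 0.238]
orientation: [0.0, 1.0, 0.002, 0.001]
wrist_force: [0.0, 0.0, 0.5]
opening: 0.0855
```

Call:
drive_tool --pt "-1 0 0 0 0 0 -0.1155" --pt "-1 0 0 0 0 0 -0.1155" --pt "-1 0 0 0 0 0 -0.1155" --pt "-1 0 0 0 0 0 -0.1155" --pt "-1 0 0 0 0 0 -0.1155" --pt "-1 0 0 0 0 0 -0.1155" --pt "-1 0 0 0 0 0 -0.1155" --pt "-1 0 0 0 0 0 -0.1155"

```text
t: 19.87
eef_pos: [0.5447, 0.1802, 0.2378]
orientation: [0.0, 0.893, 0.45, 0.0]
wrist_force: [-0.3, 0.1, -0.2]
opening: 0.0853
```

Call:
drive_tool --pt "-1 0 0 0 0 0 -0.1155" --pt "-1 0 0 0 0 0 -0.1155" --pt "-1 0 0 0 0 0 -0.1155" --pt "-1 0 0 0 0 0 0"

```text
t: 20.2
eef_pos: [0.5448, 0.18, 0.2378]
orientation: [0.0, 0.803, 0.595, 0.0]
wrist_force: [0.3, -0.3, -0.5]
opening: 0.0851
```

Run:
```python
from h import *
from station import env
s=env.observe(); print(s['t'],s['eef_pos'],s['wrist_force'])
print(delta(s,[.5674,.3685,.23],-.306+np.pi/2))
```

```text
20.2 [0.5448 0.18   0.2378] [ 0.3429 -0.3474 -0.5096]
(array([186.8953, -33.1852,   7.8612]), array([ 0.001 , -0.0003,  0.0109]))
```

Call:
drive_tool --pt "-1 37.4 -6.6 0 0 0 0.011" --pt "-1 37.4 -6.6 0 0 0 0" --pt "-1 37.4 -6.6 0 0 0 0" --pt "-1 37.4 -6.6 0 0 0 0" --pt "-1 37.4 -6.6 0 0 0 0" --pt "-1 0 0 0 0 0 0" --pt "-1 0 0 0 0 0 0"

```text
t: 20.78
eef_pos: [0.5682, 0.372, 0.2363]
orientation: [-0.0, 0.806, 0.592, -0.0]
wrist_force: [0.0, -0.2, -0.5]
opening: 0.0857
```

Run:
```python
from h import *
from station import env
s=env.observe(); print(s['t'],s['eef_pos'],s['wrist_force'])
c,im=snap(env,"wrist","w11"); np.savez("w11.npz",K=c["K"],pose=c["pose"])
```

```text
20.7833 [0.5682 0.372  0.2363] [ 0.0158 -0.1847 -0.4899]
```

View pics/w11.png

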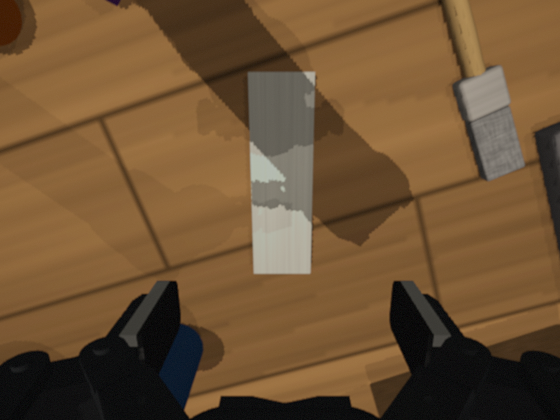

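Run:
```python
from h import *
from station import env
c=dict(np.load("w11.npz"))
w=ray(c,[[248.5,71.5],[316,71.5],[311.5,273.5],[253,274]],.03); print(w[:,:2],w[:,:2].mean(0))
for i in range(4): print(np.linalg.norm(w[i]-w[(i+1)%4]))
d=w[2]+w[3]-w[0]-w[1]; a=np.arctan2(d[1],d[0]);print(a)
s=env.observe(); m=w[:,:2].mean(0); print(delta(s,[m[0],m[1],.008],a+np.pi/2))
```

```text
[[0.4624 0.3704]
 [0.4806 0.428 ]
 [0.6719 0.368 ]
 [0.6537 0.3085]] [0.5672 0.3687]
0.06041659583897119
0.20044294142960908
0.062181504489201546
0.20106180652581154
-0.3083104472294758
(array([ -0.4627,  -2.0659, 228.8373]), array([0.0005, 0.0016, 0.    ]))
```

Call:
drive_tool --pt "-1 -0.5 -2 38 0 0 0" --pt "-1 0 0 40 0 0 0" --pt "-1 0 0 40 0 0 0" --pt "-1 0 0 40 0 0 0" --pt "-1 0 0 40 0 0 0" --pt "-1 0 0 20 0 0 0" --pt "-1 0 0 10 0 0 0" --pt "-1 0 0 0 0 0 0"

```text
t: 21.5
eef_pos: [0.5671, 0.3655, 0.0073]
orientation: [0.001, 0.808, 0.589, -0.002]
wrist_force: [-0.0, -1.0, 0.2]
opening: 0.0851
```

Call:
drive_tool --pt "1 0 0 0 0 0 0" --pt "1 0 0 0 0 0 0" --pt "1 0 0 0 0 0 0" --pt "1 0 0 0 0 0 0" --pt "1 0 0 0 0 0 0" --pt "1 0 0 0 0 0 0" --force 40

```text
t: 22.0
eef_pos: [0.57, 0.3691, 0.0125]
orientation: [0.0, 0.807, 0.59, 0.003]
wrist_force: [-0.1, -0.2, 6.2]
opening: 0.0587
```

Call:
drive_tool --pt "1 0 0 -10 0 0 0" --pt "1 0 0 -20 0 0 0" --pt "1 0 0 -35 0 0 0" --pt "1 0 0 -40 0 0 0" --pt "1 0 0 -40 0 0 0" --pt "1 0 0 -40 0 0 0" --pt "1 0 0 -40 0 0 0" --pt "1 0 0 0 0 0 0"

```text
t: 22.67
eef_pos: [0.5721, 0.3703, 0.2455]
orientation: [0.001, 0.807, 0.59, 0.01]
wrist_force: [1.2, 0.9, 0.0]
opening: 0.0589
```

Run:
```python
from h import *
from station import env
s=env.observe(); print(s['t'],s['eef_pos'],s['wrist_force'],s['opening'])
print(delta(s,[.484,-.19,.26],np.pi/2+.002))
c,im=snap(env,"wrist","w12")
```

```text
22.6667 [0.5721 0.3703 0.2455] [1.2008 0.8598 0.0149] 0.058933001852734805
(array([-560.3939,   86.2631,  -21.5717]), array([ 0.0145, -0.0126, -0.3102]))
```

View pics/w12.png

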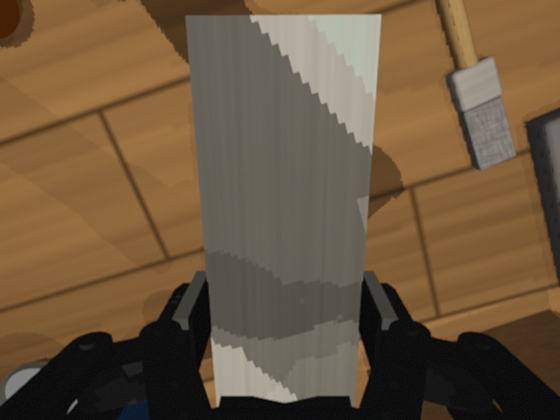

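Call:
drive_tool --pt "1 -10 1.6 -2 0 0 0" --pt "1 -25 3.8 -2 0 0 0" --pt "1 -36 5.5 -2 0 0 0" --pt "1 -36 5.5 -2 0 0 0" --pt "1 -36 5.5 -2 0 0 0" --pt "1 -36 5.5 -2 0 0 0" --pt "1 -36 5.5 -2 0 0 0" --pt "1 -36 5.5 -2 0 0 0"

```text
t: 23.38
eef_pos: [0.5254, 0.1148, 0.2482]
orientation: [-0.001, 0.807, 0.59, -0.003]
wrist_force: [0.9, -0.4, -2.1]
opening: 0.0589
```

Call:
drive_tool --pt "1 -36 5.5 0 0 0 0" --pt "1 -36 5.5 0 0 0 0" --pt "1 -36 5.5 0 0 0 0" --pt "1 -36 5.5 0 0 0 0" --pt "1 -36 5.5 0 0 0 0" --pt "1 -36 5.5 0 0 0 0" --pt "1 -36 5.5 0 0 0 0" --pt "1 -36 5.5 0 0 0 0"

```text
t: 24.05
eef_pos: [0.4798, -0.1715, 0.2484]
orientation: [-0.002, 0.807, 0.59, -0.002]
wrist_force: [0.5, 0.0, -1.8]
opening: 0.059
```

Call:
drive_tool --pt "1 -20 3 0 0 0 0" --pt "1 0 0 0 0 0 -0.09" --pt "1 0 0 0 0 0 -0.11" --pt "1 0 0 0 0 0 -0.11" --pt "1 0 0 0 0 0 0" --pt "1 0 0 0 0 0 0" --pt "1 0 0 0 0 0 0"

```text
t: 24.63
eef_pos: [0.4786, -0.19, 0.2494]
orientation: [-0.001, 0.707, 0.707, -0.001]
wrist_force: [0.1, 0.2, -1.8]
opening: 0.0591
```

Run:
```python
from h import *
from station import env
s=env.observe(); print(s['t'],s['eef_pos'],s['wrist_force'],s['opening'])
c,im=snap(env,"wrist","w13"); np.savez("w13.npz",K=c["K"],pose=c["pose"])
s=env.observe(); print(delta(s,[.485,-.3904,.12],np.pi/2+.002))
```

```text
24.6333 [ 0.4786 -0.19    0.2494] [ 0.1207  0.2091 -1.7746] 0.059127929217363956
(array([-200.5184,    6.3823,  129.5594]), array([-0.002 , -0.0005, -0.0021]))
```

View pics/w13.png

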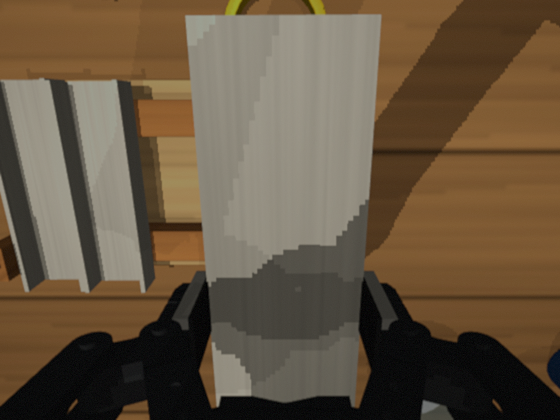

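Run:
```python
from h import *
from station import env
c=dict(np.load("w13.npz")); s=env.observe()
for o in (.015,.0175,.02):
    h=ray(c,[[187,15.5],[381.5,14.5],[356.5,400],[215,400]],.2494+o);print(o,h[:,:2].tolist(),np.linalg.norm(h[0]-h[1]),np.linalg.norm(h[2]-h[3]),(h[0]+h[1])/2,np.arctan2(*((h[2]+h[3]-h[0]-h[1])[[1,0]])))
```

```text
0.015 [[0.37500855751661183, -0.2212036316293401], [0.3748731719639354, -0.160056150830734], [0.526760564781526, -0.15922227264902578], [0.5265689163585381, -0.22154343743052546]] 0.06114763067579786 0.06232145945692278 [ 0.3749 -0.1906  0.2644] 0.0016281944460706517
0.0175 [[0.37548883498258595, -0.22060684799904506], [0.37535609328983516, -0.16065347817344083], [0.5242773720491625, -0.15983588427808296], [0.5240894662085648, -0.22094001794490842]] 0.05995351677593789 0.061104422587716214 [ 0.3754 -0.1906  0.2669] 0.0016281944460704648
0.02 [[0.3759691124485601, -0.22001006436875006], [0.375839014615735, -0.16125080551614768], [0.521794179316799, -0.1604494959071401], [0.5216100160585917, -0.22033659845929138]] 0.05875940287607795 0.05988738571850968 [ 0.3759 -0.1906  0.2694] 0.0016281944460705556
```

Call:
drive_tool --pt "1 -25 1.2 0 0 0 0" --pt "1 -36 1.7 0 0 0 0" --pt "1 -36 1.7 0 0 0 0" --pt "1 -36 1.7 0 0 0 0" --pt "1 -36 1.7 0 0 0 0" --pt "1 -31.5 1.4 0 0 0 0" --pt "1 0 0 25 0 0 0" --pt "1 0 0 35 0 0 0"

```text
t: 25.35
eef_pos: [0.49, -0.3959, 0.1928]
orientation: [0.005, 0.709, 0.706, -0.001]
wrist_force: [1.3, -0.1, -2.3]
opening: 0.0587
```

Call:
drive_tool --pt "1 0 0 35 0 0 0" --pt "1 0 0 25 0 0 0" --pt "1 0 0 15 0 0 0" --pt "1 0 0 10 0 0 0" --pt "1 0 0 5 0 0 0" --pt "1 0 0 0 0 0 0"

```text
t: 25.85
eef_pos: [0.4893, -0.3903, 0.0996]
orientation: [-0.001, 0.707, 0.708, -0.0]
wrist_force: [0.1, 0.1, -1.3]
opening: 0.059
```

Run:
```python
from h import *
from station import env
s=env.observe(); print(s['t'],s['eef_pos'],s['wrist_force'],s['opening'],delta(s,[.488,-.3904,.0555],np.pi/2+.002))
c,im=snap(env,"side","s14")
cv2.imwrite("pics/s14z.png",cv2.resize(im[200:330,230:390],None,fx=4,fy=4,interpolation=cv2.INTER_CUBIC))
c,im=snap(env,"wrist","w14"); np.savez("w14.npz",K=c["K"],pose=c["pose"])
```

```text
25.85 [ 0.4893 -0.3903  0.0996] [ 0.1149  0.0908 -1.279 ] 0.058986363827839054 (array([-0.0887, -1.1982, 44.1244]), array([-0.0014, -0.0007, -0.0004]))
```

View pics/s14z.png

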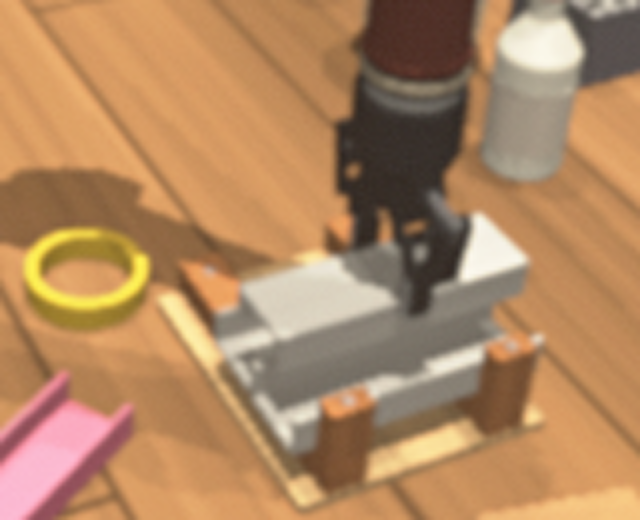

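View pics/w14.png

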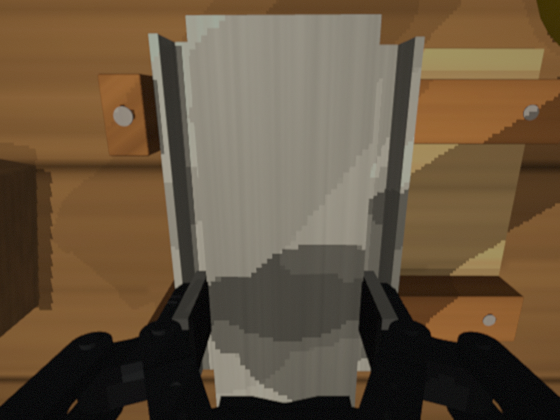

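Call:
drive_tool --pt "1 0 -1.2 8 0 0 0" --pt "1 0 0 8 0 0 0" --pt "1 0 0 8 0 0 0" --pt "1 0 0 7 0 0 0" --pt "1 0 0 5 0 0 0" --pt "1 0 0 3 0 0 0" --pt "1 0 0 0 0 0 0"

```text
t: 26.53
eef_pos: [0.4878, -0.3903, 0.0603]
orientation: [-0.001, 0.707, 0.708, -0.0]
wrist_force: [-0.6, 0.2, -2.5]
opening: 0.0585
```

Call:
drive_tool --pt "1 0 0 2 0 0 0" --pt "1 0 0 1 0 0 0" --pt "1 0 0 0 0 0 0"

```text
t: 26.78
eef_pos: [0.4883, -0.3908, 0.0585]
orientation: [0.0, 0.706, 0.708, -0.0]
wrist_force: [-0.7, 0.5, -2.3]
opening: 0.0587
```

Call:
drive_tool --pt "1 0 0 1 0 0 0" --pt "1 0 0 1 0 0 0" --pt "1 0 0 0 0 0 0"

```text
t: 27.03
eef_pos: [0.4882, -0.3907, 0.0564]
orientation: [-0.0, 0.706, 0.708, -0.0]
wrist_force: [-0.1, 0.2, -1.9]
opening: 0.059
```

Call:
drive_tool --pt "1 0 0 1 0 0 0" --pt "1 0 0 0 0 0 0"

```text
t: 27.2
eef_pos: [0.4883, -0.3908, 0.0556]
orientation: [0.0, 0.706, 0.708, 0.0]
wrist_force: [-1.2, 1.1, -1.3]
opening: 0.0593
```

Call:
drive_tool --pt "1 0 0 1 0 0 0" --pt "1 0 0 0 0 0 0"

```text
t: 27.37
eef_pos: [0.4884, -0.3908, 0.0555]
orientation: [0.0, 0.706, 0.708, 0.0]
wrist_force: [-2.4, -0.2, 5.0]
opening: 0.0588
```

Run:
```python
from h import *
from station import env
s=env.observe(); print(s['t'],s['eef_pos'],s['wrist_force'],s['opening'])
c,im=snap(env,"side","s15")
cv2.imwrite("pics/s15z.png",cv2.resize(im[200:330,230:390],None,fx=4,fy=4,interpolation=cv2.INTER_CUBIC))
```

```text
27.3667 [ 0.4884 -0.3908  0.0555] [-2.4032 -0.2196  4.9963] 0.058792099743311704
```

View pics/s15z.png

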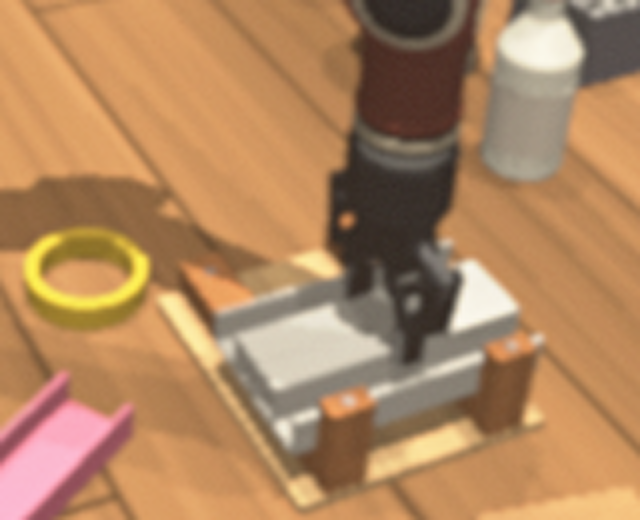

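Call:
drive_tool --pt "0.0 0 0 0 0 0 0" --pt "-0.5 0 0 0 0 0 0" --pt "-0.58 0 0 0 0 0 0" --pt "-0.58 0 0 0 0 0 0" --pt "-0.58 0 0 0 0 0 0"

```text
t: 27.83
eef_pos: [0.4883, -0.3907, 0.0542]
orientation: [0.0, 0.706, 0.708, -0.0]
wrist_force: [0.1, 0.6, -0.4]
opening: 0.0675
```

Call:
drive_tool --pt "-0.58 0 0 -5 0 0 0" --pt "-0.58 0 0 -10 0 0 0" --pt "-0.58 0 0 -20 0 0 0" --pt "-0.58 0 0 -35 0 0 0" --pt "-0.58 0 0 -40 0 0 0" --pt "-0.58 0 0 -40 0 0 0" --pt "-0.58 0 0 -20 0 0 0" --pt "-0.58 0 0 0 0 0 0"

```text
t: 28.5
eef_pos: [0.4907, -0.3935, 0.2321]
orientation: [0.007, 0.707, 0.708, 0.001]
wrist_force: [-0.3, -0.4, 0.9]
opening: 0.0675
```

Run:
```python
from h import *
from station import env
s=env.observe(); print(s['t'],s['eef_pos'],s['wrist_force'],s['opening'])
c,im=snap(env,"side","s16")
cv2.imwrite("pics/s16z.png",cv2.resize(im[200:330,230:390],None,fx=4,fy=4,interpolation=cv2.INTER_CUBIC))
c,im=snap(env,"wrist","w16"); np.savez("w16.npz",K=c["K"],pose=c["pose"])
```

```text
28.5 [ 0.4907 -0.3935  0.2321] [-0.2757 -0.4163  0.9346] 0.06749500539568327
```

View pics/s16z.png

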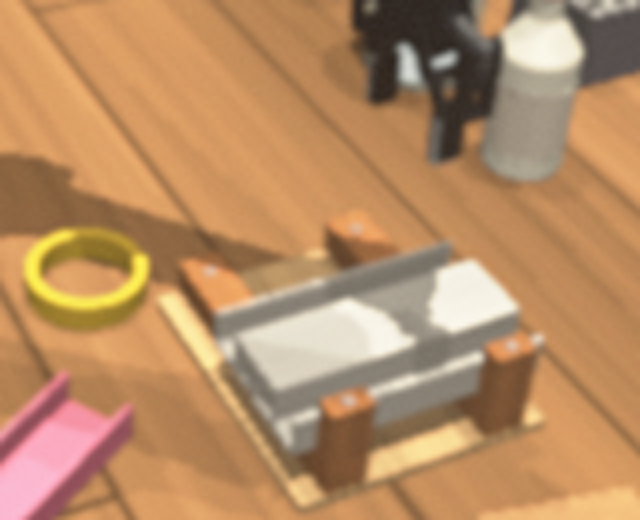

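View pics/w16.png

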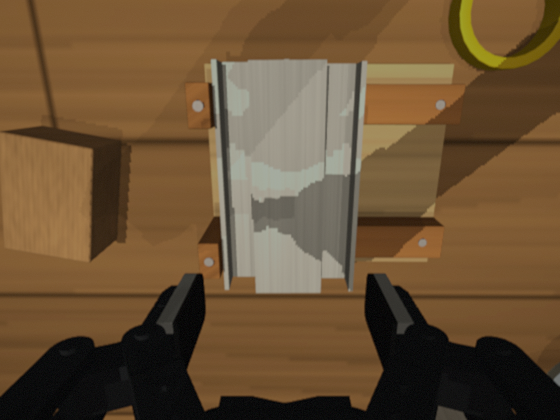

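Run:
```python
from h import *
im=cv2.imread("pics/w16.png")
cv2.imwrite("pics/w16z.png",cv2.resize(im[45:305,180:400],None,fx=2.3,fy=2.3,interpolation=cv2.INTER_CUBIC))
c=dict(np.load("w16.npz"))
w=ray(c,[[248.5,59],[328,59],[321.5,293.5],[256,293.5]],.073); print(w[:,:2],w.mean(0)); 
d=w[2]+w[3]-w[0]-w[1];print(np.arctan2(d[1],d[0]),np.linalg.norm(w[0]-w[1]),np.linalg.norm(w[0]-w[3]))
v=ray(c,[[211,60],[367,62],[352.5,291.5],[226.5,290]],.069); print(v[:,:2],v.mean(0))
d=v[2]+v[3]-v[0]-v[1];print(np.arctan2(d[1],d[0]),np.linalg.norm(v[0]-v[1]),np.linalg.norm(v[2]-v[3]),np.linalg.norm(v[0]-v[3]))
```

```text
[[ 0.3843 -0.4211]
 [ 0.3844 -0.361 ]
 [ 0.5854 -0.3596]
 [ 0.5855 -0.4203]] [ 0.4849 -0.3905  0.073 ]
0.0052687932557306414 0.060099473931679255 0.20121956538517727
[[ 0.3847 -0.4503]
 [ 0.3862 -0.3306]
 [ 0.5855 -0.3302]
 [ 0.5843 -0.4483]] [ 0.4852 -0.3898  0.069 ]
0.0059410436269662715 0.11971483288948542 0.11816802460514039 0.19959494683759763
```

View pics/w16z.png

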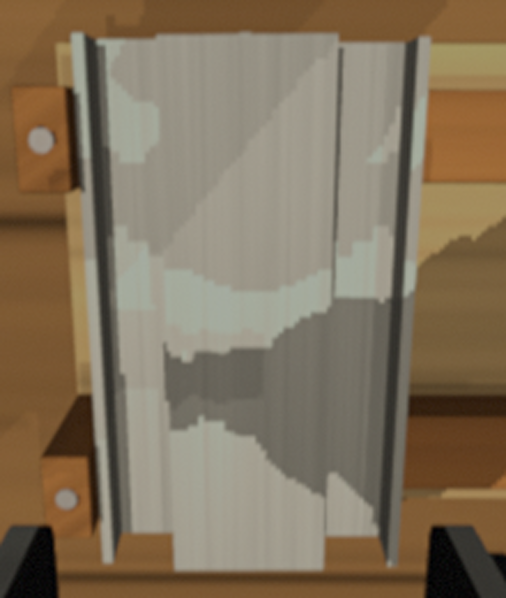

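Run:
```python
from h import *
from station import env
c,im=snap(env,"top","t17")
```

```text
(no output)
```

View pics/t17.png

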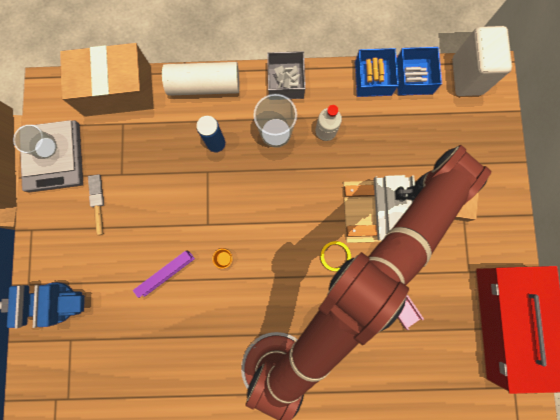

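The top view shows the bystanders at their first pixel positions: spray (210,133), vase (275,120), resin (330,122), tape (336,256), brush (97,205) and pot (222,259). The gripper is well above the bundle. Handing in.

Run:
```python
from station import env
print(env.hand_in()); print(env.observe()['t'])
```

```text
the job is handed in; nothing more can be done
None
the job is handed in; nothing more can be done
```

The three channels are bundled in the cradle, and I handed the job in at about 28.7 s. I tipped the standing channel open side down and set the loose one on the bearers. I then pushed that one snug against the first with both fingertips (about 5 N at the last reading) and lowered the tipped one astride the joint in small steps (about 5 N at contact) before releasing it.

**Last checks from the wrist camera:**
- **Outer pair:** they span 118–120 mm together, so there is no visible gap between them.
- **Third channel:** it sits within about 1 mm of the joint. It is centred within about 1 mm of the pair along their length, and level with them to about 0.001 rad. The measured 60 mm width at the expected height fits its legs being down on the webs.
- **Bystanders:** in the top view, the ones in sight look unmoved. The carton was mostly hidden by the arm there, but the arm never went near it.

**One thing went wrong:** my first tipping push passed just over the top of the channel, because open fingertips stand 13 mm farther back than I allowed for. It touched nothing, and the second, lower push worked. No check disagreed at the end.

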